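# Stack the keyed storage tins and close them

### The job

Stack the short white tin on the tall one, turned so that the tall tin's key goes into the notch in the short tin's base and it sits fully down; then put the lid on the short tin the same way, its notch over the key, fully home. Leave the tall tin standing where it is, and do not move or knock over the other things on the worktop.

Things in the scene. Friction and masses are not known exactly. Their poses are not given: they have to be found in the camera images.
- tall_tin: taller of two open round white-enamelled steel tins, 0.4 to 0.65 kg, upright, loose. Outer dia 64, inner 58, rim at z = 90. Origin: centre of its underside; z up. Its key stands on its -x side; no notch in its base. (mm)
- tall_key (a point): top of the tall tin's key, at (-33.5, 0, 102) in the tin's frame: an upright tab 10 wide with half-round top, 30.5 to 36.5 from the axis, rising 12 above the rim and running down the outside to z = 65 (mm)
- short_tin: shorter open round white steel tin, 0.1 to 0.2 kg, upright. Foot dia 55, z = 0 to 7, lower edge bevelled 3 (enters the tall tin's mouth with 1.5 play all round); outer wall dia 64 from z = 7 (shoulder) to the rim at 52. Origin: centre of its underside; z up. Home: shoulder on the tall tin's rim, origin 83 above the tall tin's, x axes the same way; off its notch it stays up to 12 high and tilts.
- short_notch (a point): middle of the notch in the short tin's wall, at (-32, 0, 14) in its frame (-x side): 15 wide, open downward and outward, z = 7 to 21 (mm)
- short_key (a point): top of the short tin's own key, at (-33.5, 0, 64) in its frame, straight above its notch: tab like the tall tin's, 10 wide, 12 above the rim, down the outside to z = 27 (mm)
- lid: white steel lid, 0.05 to 0.11 kg, right way up on the worktop. Foot dia 55, z = 0 to 6, lower edge bevelled 3; plate dia 64, z = 6 to 11; on top a centred bar grip 36 long in x, 13 thick in y, z = 11 to 36. Origin: centre of its underside; z up. Home: plate on the short tin's rim, origin 46 above the short tin's, x axes the same way; the key then shows 7 above the plate. (mm)
- lid_notch (a point): middle of the notch cut right through the edge of the lid's plate, at (-32, 0, 8.5) in its frame (-x side): 15 wide, open outward (mm)
- salt_shaker: bystander: clear salt shaker with grey top, 44 wide, 90 high mm; origin at the centre of its underside
- spice_jar: bystander: spice jar with red cap, 45 wide, 106 high mm; origin at the centre of its underside
- plastic_cap: bystander: white plastic cap standing on the worktop, 34 wide, 30 high mm; origin at the centre of its underside
- drops: bystander: amber dropper bottle, 34 wide, 102 high mm; origin at the centre of its underside
- pump: bystander: small white pump bottle, 29x44, 86 high mm; origin at the centre of its underside
- loose_orange: bystander: orange on the worktop, 63 wide, 56 high mm; origin at the centre of its underside
Mind the look-alikes: they are no part of the job. What is shaped like the lid but blue is not meant.

How it is judged:
On the way:
1. the short tin sits fully home on the tall tin, key in notch (z of short_tin in the frame of tall_tin between 0.08 and 0.086 m and horizontal distance between short_tin and tall_tin below 0.005 m and angle between the x axis of short_tin and the x axis of tall_tin, either way round below 0.15 rad and angle between short_tin's own z axis and vertical below 0.06 rad), for 0.2 s.
At the end, for the whole second after the job is handed in: Tall tin upright on the worktop; short tin on it fully home (83 mm above its origin, within 3), lid on the short tin fully home (46 mm above its origin, within 3); each centred within 5 mm, x axes in line within 0.15 rad, upright within 0.06 rad; all at rest (all of step 1 and z of lid in the frame of short_tin between 0.043 and 0.049 m and horizontal distance between lid and short_tin below 0.005 m and angle between the x axis of lid and the x axis of short_tin, either way round below 0.15 rad and angle between each of lid, tall_tin's own z axis and vertical below 0.06 rad and height (world z) of tall_tin between -0.004 and 0.004 m and linear speed of each of tall_tin, short_tin, lid below 0.02 m/s); the robot touches nothing.
It fails at once if the tall tin is moved more than 40 mm from where it stood, or tipped by more than 0.35 rad (distance of tall_tin from where it was at the start of the episode above 0.04 m or angle between tall_tin's own z axis and vertical above 0.35 rad).
It fails at once if another thing is moved more than 40 mm from where it stood (distance of any of salt_shaker, spice_jar, plastic_cap, drops, pump, loose_orange from where it was at the start of the episode above 0.04 m).
It fails at once if one of the upright bottles, jars or shakers is tipped by more than 0.6 rad (angle between any of salt_shaker, spice_jar, plastic_cap, drops, pump's own z axis and vertical above 0.6 rad).
It also fails if it takes over 64 s, if anything falls off the work surface, if the arm or the gripper's body presses on something with over 40 N, if the wrist force passes 120 N, or if a joint passes its speed limit or range.

### The arm

A 6-joint arm with a two-finger parallel gripper is mounted at the origin on a cart in front of the work surface, level with it; the furniture and walls round the work are solid. World frame = base frame: x ahead of the robot, y to its left, z up, the work surface at z = 0. Lengths are in m, angles in rad, forces in N, time in s.
With the tool pointing down it reaches from about 0.375 to 0.9 m from the base axis. Payload 3.1 kg.
Tool frame: the origin (TCP) lies at the very end of the fingers, on their centre line; the grasp point (between the pads) lies 19 mm behind it; z points along the fingers, y is the line along which they close (so a half turn about z gives the same grasp; the last joint's range is limited). The gripper opens to 87 mm and grips with 3 to 60 N. Pads are 19 mm wide; open, the fingers measure 117 mm over their backs; the gripper's body (75 mm by 190 mm) begins 51 mm behind the grasp point.
Start: joints at [-1.442, 0.527, 1.433, -0, 1.181, -0.178], TCP at [0.189, -0.596, 0.223] pointing down, gripper open.
Joint ranges: [-3.08, 3.08], [-0.75, 2.2], [0.22, 2.44], [-1.43, 4.57], [0, 2.65], [-2.85, 2.85]. Speed limits (rad/s): [2.79, 2.79, 3.14, 3.14, 3.14, 3.14].

### API

Orientations are given as a unit quaternion [x, y, z, w].
In Python, from rig import status, viewer, robot gives the robot as it stands.
- The arm moves only by the tool arm_command, never from a script. Its arguments are lists of equal length, an entry for each row: "delta_rot": the turn, a rotation vector about the tool's x, y, z in degrees, a list of three; "delta_pos": the shift along the tool's x, y, z in m, a list of three; "gripper": the closure, from -1 (fully open) to 1 (shut). In form: {"delta_rot": [[rx, ry, rz], ...], "delta_pos": [[dx, dy, dz], ...], "gripper": [gripper, ...]}. A call has 1 to 12 rows; each row is the pose to reach, as a shift and turn from the pose commanded when the call began, along the tool's axes at that moment; what a row does not reach only later rows make up. A row lasts 1/12 s, in which the tool goes at most 41.7 mm and 7.16 degrees, less where a joint would pass 70% of its speed; a pose out of reach is approached as far as the arm can. A call with a gripper value outside its range is refused whole. The fingers move at their own pace and stop on an object; "grip_force" is the grip in N (left out, the last holds). Time passes only in rows, so rows that repeat a pose let the fingers close. It gives the time, the measured TCP pose, the force, the opening and the grip force at its end, in the units of the state.
- status.get_obs(): the state, without advancing time (a new reading comes with each control period).
- viewer.camera(name): name is "scene" or "side" or "wrist"; returns a dict with "pixels" (400x640x3 uint8, blue, green, red), "fx", "fy", "cx", "cy" (pixels), "pose" (4x4, takes a point from camera to world coordinates); the wrist camera has in their place "mount" (4x4, takes a point from camera to tool coordinates, whose origin is the TCP and whose axes are the flange's). Camera axes: x right, y down, z forward; pixel columns grow to the right and rows downward; lengths in m; the calibration is good to about 2 mm. A picture is of the moment at which its call begins: read the wrist's pose just before it. There is no depth.
- robot.hand_in(): hands the job in; it is judged then, once.
The state is a dict: "time": time; "q": joint angles; "joint_velocities": joint speeds; "joint_torque": joint torques, N m; "position": TCP position; "tool_rot": TCP orientation; "ft_force": force on the tool from outside, world axes, zero at the start; "moment": the same for the moment, N m; "grip_width": finger opening in m; "grip_force": force on a finger pad.
Only numpy, scipy, OpenCV 4.12 (cv2) and the standard library are available. Lean on these libraries where they do the work, as an engineer would, in place of code of your own. Each camera call takes 0.05 s, during which the arm holds its last target. There are 200 camera calls.

## Working session

There is one attempt and no reset: what is moved stays moved. The work goes in short steps, Python scripts to look and compute and a tool call to move; the robot and the scene stay as the last step left them, time stands still between calls to the robot, and variables do not carry over. Pictures are saved under pics/ and viewed, at most 12 in all, crops included, and the job is handed in when it is done.

Besides the shell and the picture viewer there is one more tool, called after "Emit:" in YAML: its name, and indented under it one key for each argument. arm_command: Moves the arm, as the interface text tells. Its arguments: {"type":"object","properties":{"delta_rot":{"type":"array","items":{"type":"array","items":{"type":"number"}}},"delta_pos":{"type":"array","items":{"type":"array","items":{"type":"number"}}},"gripper":{"type":"array","items":{"type":"number"}},"grip_force":{"type":"number"}},"required":["delta_rot","delta_pos","gripper"]}

```bash
mkdir -p pics; ls; python3 - <<'E'
from rig import status, viewer
import cv2, numpy as np
np.set_printoptions(precision=4,suppress=True)
o=status.get_obs();print(o)
for n in ["scene","side"]:
    c=viewer.camera(n);cv2.imwrite(f"pics/{n}0.png",c["pixels"]);print(n,c["fx"],c["fy"],c["cx"],c["cy"],c["pose"])
E
```

```text
pics
{'time': 0.0, 'q': array([-1.4425,  0.5284,  1.4339, -0.    ,  1.1814, -0.1785]), 'joint_velocities': array([ 0.0007, -0.0003,  0.0017, -0.0012,  0.0004,  0.0003]), 'joint_torque': array([ -0.0013, -44.0047, -17.6589,   0.0631,   0.0585,  -0.0002]), 'position': array([ 0.1887, -0.5951,  0.2216]), 'tool_rot': array([ 0.9883,  0.1528,  0.    , -0.0011]), 'ft_force': array([ 0.3464,  0.2308, -0.7218]), 'moment': array([ 0.002 ,  0.0235, -0.05  ]), 'grip_force': 0.0, 'grip_width': 0.08731298647004478}
scene 380.3278394506783 380.3278394506783 312.98521934010546 200.05685129776694 [[-0.7958 -0.2938  0.5295 -0.1078]
 [-0.6055  0.3984 -0.6889  0.8535]
 [-0.0086 -0.8689 -0.495   0.6617]
 [ 0.      0.      0.      1.    ]]
side 376.7214148574006 376.7214148574006 318.86481581598395 190.83714750184834 [[-0.9599 -0.1403  0.2426  0.3132]
 [-0.2801  0.5008 -0.819   0.8125]
 [-0.0066 -0.8541 -0.52    0.5628]
 [ 0.      0.      0.      1.    ]]
```

View pics/scene0.png

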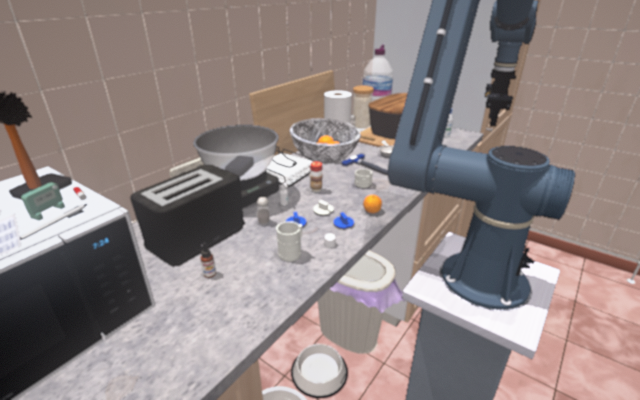

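View pics/side0.png

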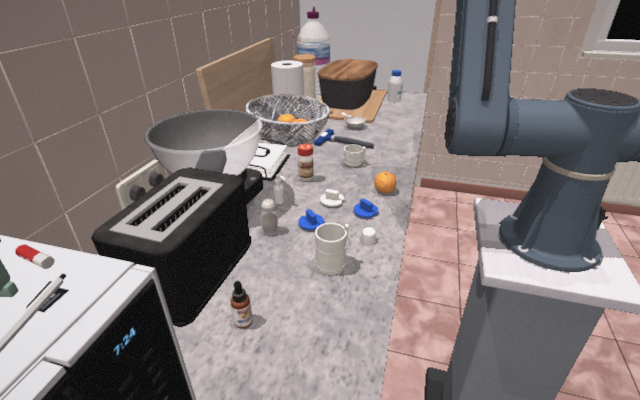

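Side view: tall tin at (331,250) with its key at the right (346,228). The white lid is at (331,199), and the blue look-alikes are at (311,222) and (366,209). The short tin is at (354,156). The white cap at (369,236) is a bystander. Next is an enlarged crop to confirm, plus rough positions.

```bash
cat > h.py <<'E'
import cv2, numpy as np
from scipy.spatial.transform import Rotation as R
from rig import status, viewer
np.set_printoptions(precision=4,suppress=True)
def grab(n):
    o=status.get_obs(); c=viewer.camera(n)
    if n=="wrist":
        T=np.eye(4);T[:3,:3]=R.from_quat(o["tool_rot"]).as_matrix();T[:3,3]=o["position"]
        c["pose"]=T@np.array(c["mount"])
    c["obs"]=o; return c
def hit(c,u,v,z):
    P=np.array(c["pose"]);d=P[:3,:3]@[(u-c["cx"])/c["fx"],(v-c["cy"])/c["fy"],1]
    return P[:3,3]+d*(z-P[2,3])/d[2]
def proj(c,p):
    P=np.array(c["pose"]);q=(np.atleast_2d(p)-P[:3,3])@P[:3,:3]
    return np.c_[q[:,0]/q[:,2]*c["fx"]+c["cx"],q[:,1]/q[:,2]*c["fy"]+c["cy"]]
E
python3 - <<'E'
from h import *
c=grab("side");im=c["pixels"]
cv2.imwrite("pics/side1.png",cv2.resize(im[130:280,255:415],None,fx=4.9,fy=4,interpolation=cv2.INTER_CUBIC) if 0 else cv2.resize(im[130:280,255:415],None,fx=4,fy=4,interpolation=cv2.INTER_CUBIC))
for n,u,v,z in [("tall rim",331,233,.09),("lid",332,200,.011),("short rim",354,149,.052),("jar",305,150,.106),("salt",268,203,.09),("pump",280,180,.086),("cap",369,231,.03),("orange",386,183,.028),("drops",239,290,.1),("blue1",311,222,.011),("blue2",366,210,.011)]:
    print(n,hit(c,u,v,z))
w=grab("wrist");print(w["mount"],w["fx"],w["fy"],w["cx"],w["cy"])
E
```

```text
tall rim [0.4636 0.2198 0.09  ]
lid [ 0.523  -0.0204  0.011 ]
short rim [ 0.5155 -0.2682  0.052 ]
jar [ 0.6266 -0.1103  0.106 ]
salt [0.6311 0.1509 0.09  ]
pump [0.6463 0.0372 0.086 ]
cap [0.4001 0.1134 0.03  ]
orange [ 0.3922 -0.1217  0.028 ]
drops [0.5679 0.4217 0.1   ]
blue1 [0.5477 0.0914 0.011 ]
blue2 [0.426  0.0022 0.011 ]
[[-0.0005 -0.9568 -0.2908  0.0805]
 [ 1.     -0.0003 -0.0007 -0.    ]
 [ 0.0006 -0.2908  0.9568 -0.1623]
 [ 0.      0.      0.      1.    ]] 346.93981745186306 346.93981745186306 318.087966075293 193.0294902229526
```

View pics/side1.png

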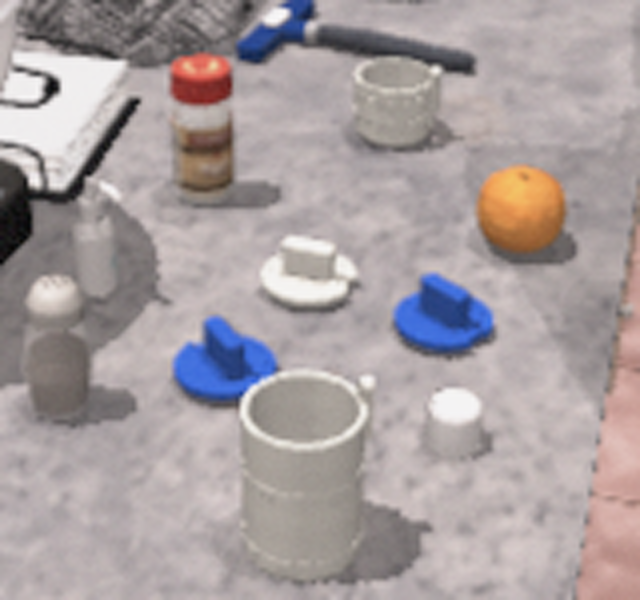

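The white lid at side (331,199) is the one meant: it is white and has a bar, while the two others are blue. All three keys and notches point roughly to world -x. Now I move over the short tin to look from near.

Emit:
arm_command:
  delta_rot:
    - [0,0,0]
    - [0,0,0]
    - [0,0,0]
    - [0,0,0]
    - [0,0,0]
    - [0,0,0]
    - [0,0,0]
    - [0,0,0]
    - [0,0,0]
    - [0,0,0]
    - [0,0,0]
    - [0,0,0]
  delta_pos:
    - [0.411,-0.213,0]
    - [0.411,-0.213,0]
    - [0.411,-0.213,0]
    - [0.411,-0.213,0]
    - [0.411,-0.213,0]
    - [0.411,-0.213,0]
    - [0.411,-0.213,0]
    - [0.411,-0.213,0]
    - [0.411,-0.213,0]
    - [0.411,-0.213,0]
    - [0.411,-0.213,0]
    - [0.411,-0.213,0]
  gripper: [-1,-1,-1,-1,-1,-1,-1,-1,-1,-1,-1,-1]

```text
time: 1.2
position: [0.5203, -0.2633, 0.2226]
tool_rot: [0.988, 0.156, 0.001, -0.001]
ft_force: [0.6, -0.1, -0.1]
grip_width: 0.0869
grip_force: 0.0
```

Emit:
arm_command:
  delta_rot:
    - [0,0,0]
    - [0,0,0]
    - [0,0,0]
  delta_pos:
    - [0,0,0]
    - [0,0,0]
    - [0,0,0]
  gripper: [-1,-1,-1]

```text
time: 1.45
position: [0.5153, -0.2695, 0.2224]
tool_rot: [0.988, 0.152, -0.0, -0.0]
ft_force: [-1.2, 0.7, 0.4]
grip_width: 0.0874
grip_force: 0.0
```

```bash
python3 - <<'E'
from h import *
c=grab("wrist");print(c["obs"]["position"],R.from_quat(c["obs"]["tool_rot"]).as_euler("xyz",degrees=True),c["obs"]["q"])
np.savez("w0.npz",**{k:c[k] for k in ("pixels","pose","fx","fy","cx","cy")})
print(proj(c,[[.5155,-.268,.052]]))
cv2.imwrite("pics/w0.png",c["pixels"])
E
```

```text
[ 0.5153 -0.2695  0.2224] [-179.9905    0.0506   17.515 ] [-0.6736  0.4693  1.5439 -0.0007  1.129   0.5918]
[[316.9481 172.2917]]
```

View pics/w0.png

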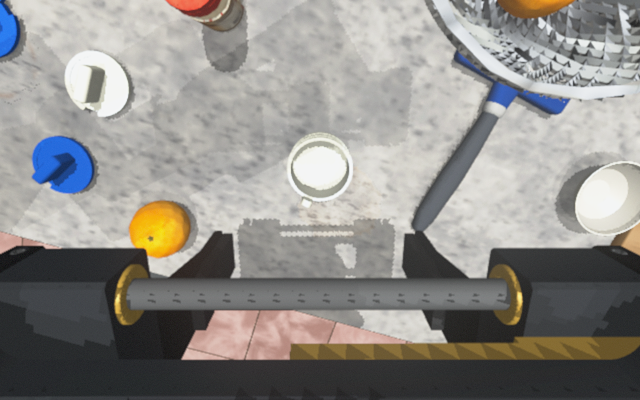

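The short tin is at wrist (320,167) with its key at (306,203), lower left. The lid is at the left (97,84) and the orange at (160,229). I'll fit the rim circle and key numerically.

```bash
cat >> h.py <<'E'
from scipy.ndimage import map_coordinates
from scipy.optimize import minimize
def gradmag(im,s=1.0):
    g=cv2.GaussianBlur(cv2.cvtColor(im,cv2.COLOR_BGR2GRAY).astype(np.float32),(0,0),s)
    return np.hypot(cv2.Sobel(g,cv2.CV_32F,1,0),cv2.Sobel(g,cv2.CV_32F,0,1))
def samp(img,uv): return map_coordinates(img,[uv[:,1],uv[:,0]],order=1,mode="nearest")
def circfit(c,x,y,z,r,span=.012):
    "best centre of a horizontal circle radius r at height z, by edge strength"
    G=np.minimum(gradmag(c["pixels"]),200); t=np.linspace(0,2*np.pi,180,endpoint=False)
    f=lambda p:-samp(G,proj(c,np.c_[p[0]+r*np.cos(t),p[1]+r*np.sin(t),0*t+z])).mean()
    g=np.arange(-span,span+1e-9,.001)
    b=min(((f((x+a,y+d)),x+a,y+d) for a in g for d in g))
    m=minimize(f,b[1:],method="Nelder-Mead",options=dict(initial_simplex=[b[1:],(b[1]+.001,b[2]),(b[1],b[2]+.001)]))
    return m.x,-m.fun
def tab(c,cx,cy,zt,zb):
    "angle of the key: edge strength of its projected outline (outer face)"
    G=np.minimum(gradmag(c["pixels"],.7),200)
    s=np.linspace(-np.pi/2,np.pi/2,21);out=[]
    for a in np.radians(np.arange(0,360,1.)):
        e=np.array([np.cos(a),np.sin(a)]);n=np.array([-e[1],e[0]]);P=[]
        for r in (.0305,.0365):
            w=np.r_[5*np.sin(s),-5*np.ones(6),5*np.ones(6)]/1e3
            z=np.r_[zt-.005+.005*np.cos(s),np.linspace(zb,zt-.005,6),np.linspace(zb,zt-.005,6)]
            P.append(np.c_[cx+r*e[0]+w*n[0],cy+r*e[1]+w*n[1],z])
        out.append(samp(G,proj(c,np.vstack(P))).mean())
    out=np.array(out);i=out.argmax();return i if i<180 else i-360,out
def overlay(c,pts,name,box,k):
    im=c["pixels"][box[1]:box[3],box[0]:box[2]];im=cv2.resize(im,None,fx=k,fy=k,interpolation=cv2.INTER_CUBIC)
    for u,v in (proj(c,pts)-[box[0],box[1]]+.5)*k: cv2.circle(im,(int(u),int(v)),1,(0,0,255),-1)
    cv2.imwrite(name,im)
def ring(x,y,z,r):
    t=np.linspace(0,2*np.pi,60);return np.c_[x+r*np.cos(t),y+r*np.sin(t),0*t+z]
E
python3 - <<'E'
from h import *
c=dict(np.load("w0.npz"))
for r,z in ((.032,.052),(.029,.052),(.0275,.0)):
    print(r,z,circfit(c,.5155,-.268,z,r))
(x,y),_=circfit(c,.5155,-.268,.052,.032)
a,o=tab(c,x,y,.064,.052);print(a,np.round(o[::10]).astype(int))
print([ (k,np.degrees(np.arctan2(*(hit(c,306,203,k)[:2]-[x,y])[::-1])),np.hypot(*(hit(c,306,203,k)[:2]-[x,y]))) for k in (.052,.058,.064)])
e=np.radians(a)
overlay(c,np.vstack([ring(x,y,.052,.032),ring(x,y,.052,.029),[[x+r*np.cos(e),y+r*np.sin(e),.064] for r in (.0305,.0365)]]),"pics/o0.png",(275,120,365,220),5)
print(circfit(c,.523,-.02,.011,.032,.02))
E
```

```text
0.032 0.052 (array([ 0.5229, -0.2684]), np.float64(129.09254455566406))
0.029 0.052 (array([ 0.5189, -0.2696]), np.float64(168.69561767578125))
0.0275 0.0 (array([ 0.5128, -0.274 ]), np.float64(121.73845672607422))
175 [ 25  29  24  38  49  54  67  89  92  83  61  46  44  55  63  67  89 108
 110 110 101  99  90  85  79  73  52  53  65  61  60  59  64  50  47  32]
[(0.052, np.float64(177.98395966313672), np.float64(0.04118193176023179)), (0.058, np.float64(177.30855294720766), np.float64(0.03920587054332744)), (0.064, np.float64(176.56156561643988), np.float64(0.03723583509315315))]
(array([ 0.5268, -0.0265]), np.float64(157.8460235595703))
```

View pics/o0.png

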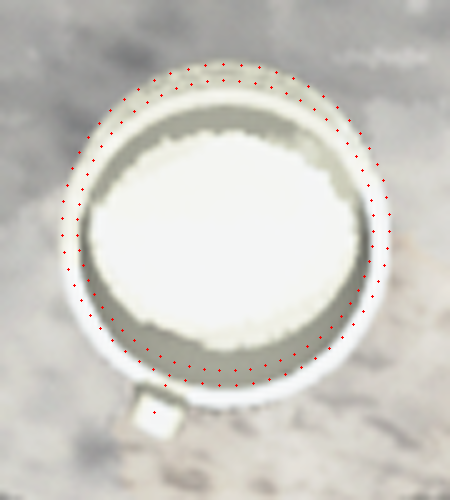

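```bash
cat >> h.py <<'E'
def tinfit(c,x,y,z,span=.01):
    "joint fit of inner and outer rim circles"
    G=np.minimum(gradmag(c["pixels"],.7),200)
    pts=np.vstack([ring(0,0,z,.032),ring(0,0,z,.029)])
    f=lambda p:-samp(G,proj(c,pts+[p[0],p[1],0])).mean()
    g=np.arange(-span,span+1e-9,.001)
    b=min(((f((x+a,y+d)),x+a,y+d) for a in g for d in g))
    m=minimize(f,b[1:],method="Nelder-Mead",options=dict(initial_simplex=[b[1:],(b[1]+.001,b[2]),(b[1],b[2]+.001)]))
    return m.x,-m.fun
E
python3 - <<'E'
from h import *
c=dict(np.load("w0.npz"))
(x,y),q=tinfit(c,.5185,-.269,.052);print(x,y,q)
for k in (.056,.06,.064):
    d=hit(c,306.6,202,k)[:2]-[x,y];print(k,np.degrees(np.arctan2(d[1],d[0])),np.hypot(*d))
print(tab(c,x,y,.064,.052)[0])
E
```

```text
0.5187269633758187 -0.2696882200408982 144.6427764892578
0.056 175.53158014297006 0.034557124660206516
0.06 174.9006305058732 0.033269003794892775
0.064 174.21894490336604 0.031985242032126736
175
```

Emit:
arm_command:
  delta_rot:
    - [0,0,7]
    - [0,0,14]
    - [0,0,20]
    - [0,0,22.5]
    - [0,0,22.5]
    - [0,0,22.5]
    - [0,0,22.5]
  delta_pos:
    - [0.003,0.001,0.02]
    - [0.003,0.001,0.045]
    - [0.003,0.001,0.07]
    - [0.003,0.001,0.085]
    - [0.003,0.001,0.09]
    - [0.003,0.001,0.09]
    - [0.003,0.001,0.09]
  gripper: [-1,-1,-1,-1,-1,-1,-1]

```text
time: 2.08
position: [0.5193, -0.2699, 0.133]
tool_rot: [0.999, -0.043, 0.0, 0.0]
ft_force: [0.3, -1.1, 0.7]
grip_width: 0.0867
grip_force: 0.0
```

```bash
python3 - <<'E'
from h import *
c=grab("wrist");o=c["obs"];E=R.from_quat(o["tool_rot"]).as_euler("xyz",degrees=True);print(o["position"],E)
(x,y),q=tinfit(c,.5187,-.2697,.052,.008);print(x,y,q)
a,s=tab(c,x,y,.064,.052);print(a,np.round(s[150:200:3]).astype(int))
d=R.from_quat(o["tool_rot"]).inv().apply([x-o["position"][0],y-o["position"][1],0]);print("tool delta",d)
u=proj(c,[[x,y,.052]])[0];e=np.radians(a)
P=np.vstack([ring(x,y,.052,.032),ring(x,y,.052,.029),[[x+r*np.cos(e)+w*np.sin(e),y+r*np.sin(e)-w*np.cos(e),z] for r in (.0305,.0365) for w in (-.005,.005) for z in (.059,.052)]])
b=[int(u[0])-75,max(0,int(u[1])-75),int(u[0])+75,int(u[1])+75];overlay(c,P,"pics/o1.png",b,4)
E
```

```text
[ 0.5193 -0.2699  0.133 ] [179.9732  -0.0359  -4.9511]
0.5186927391634772 -0.26966641796054974 154.67526245117188
175 [ 37  41  43  68  80  77  87 109 147 124  93  76  73  75  51  45  43]
tool delta [-0.0006 -0.0001 -0.    ]
```

View pics/o1.png

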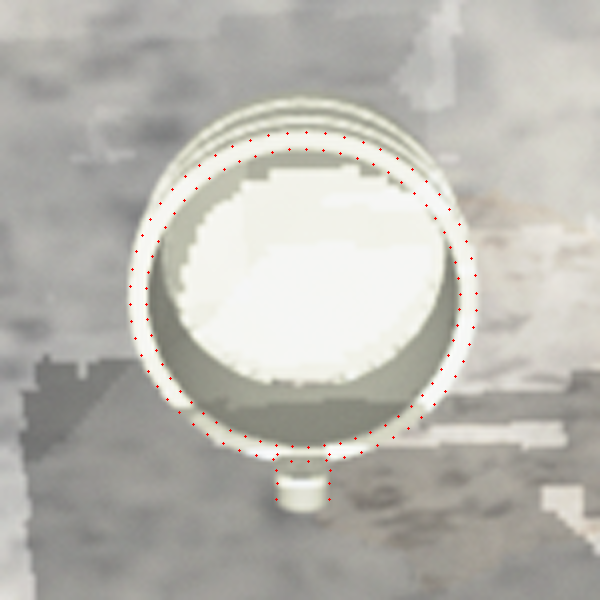

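Rim and key at (302,490) line up with the fit. Descend and grip.

Emit:
arm_command:
  delta_rot:
    - [0,0,0]
    - [0,0,0]
    - [0,0,0]
    - [0,0,0]
    - [0,0,0]
    - [0,0,0]
    - [0,0,0]
    - [0,0,0]
    - [0,0,0]
    - [0,0,0]
    - [0,0,0]
    - [0,0,0]
  delta_pos:
    - [0,0,0.025]
    - [0,0,0.05]
    - [0,0,0.075]
    - [0,0,0.1]
    - [0,0,0.115]
    - [0,0,0.119]
    - [0,0,0.119]
    - [0,0,0.119]
    - [0,0,0.119]
    - [0,0,0.119]
    - [0,0,0.119]
    - [0,0,0.119]
  gripper: [-1,-1,-1,-1,-1,-1,-1,0.5,1,1,1,1]
  grip_force: 20

```text
time: 3.13
position: [0.52, -0.2692, 0.0146]
tool_rot: [0.999, -0.043, 0.001, 0.001]
ft_force: [0.8, -0.7, 3.8]
grip_width: 0.0638
grip_force: 20.0
```

Emit:
arm_command:
  delta_rot:
    - [0,0,0]
    - [0,0,0]
    - [0,0,0]
    - [0,0,0]
  delta_pos:
    - [0,0,0]
    - [0,0,0]
    - [0,0,0]
    - [0,0,0]
  gripper: [1,1,1,1]

```text
time: 3.47
position: [0.52, -0.2692, 0.0146]
tool_rot: [0.999, -0.043, 0.001, 0.001]
ft_force: [-0.6, 0.1, 6.3]
grip_width: 0.0639
grip_force: 20.0
```

Emit:
arm_command:
  delta_rot:
    - [0,0,0]
    - [0,0,0]
    - [0,0,0]
    - [0,0,0]
    - [0,0,0]
    - [0,0,0]
    - [0,0,0]
    - [0,0,0]
    - [0,0,0]
    - [0,0,0]
    - [0,0,0]
    - [0,0,0]
  delta_pos:
    - [0,0,-0.01]
    - [0,0,-0.03]
    - [0,0,-0.06]
    - [0,0,-0.09]
    - [0,0,-0.12]
    - [0,0,-0.15]
    - [0,0,-0.18]
    - [0,0,-0.21]
    - [-0.013,-0.035,-0.235]
    - [-0.026,-0.07,-0.235]
    - [-0.039,-0.105,-0.235]
    - [-0.052,-0.14,-0.235]
  gripper: [1,1,1,1,1,1,1,1,1,1,1,1]

```text
time: 4.47
position: [0.4785, -0.1231, 0.2493]
tool_rot: [0.999, -0.043, 0.0, -0.0]
ft_force: [0.6, 0.7, -0.4]
grip_width: 0.0638
grip_force: 20.0
```

Emit:
arm_command:
  delta_rot:
    - [0,0,0]
    - [0,0,0]
    - [0,0,0]
    - [0,0,0]
    - [0,0,0]
    - [0,0,0]
    - [0,0,0]
    - [0,0,0]
    - [0,0,0]
    - [0,0,0]
    - [0,0,0]
    - [0,0,0]
  delta_pos:
    - [-0.013,-0.035,0]
    - [-0.026,-0.07,0]
    - [-0.039,-0.105,0]
    - [-0.052,-0.14,0]
    - [-0.065,-0.175,0]
    - [-0.078,-0.21,0]
    - [-0.091,-0.245,0]
    - [-0.104,-0.28,0]
    - [-0.117,-0.315,0]
    - [-0.125,-0.335,0]
    - [-0.125,-0.335,0]
    - [-0.125,-0.335,0]
  gripper: [1,1,1,1,1,1,1,1,1,1,1,1]

```text
time: 5.47
position: [0.3827, 0.2204, 0.2486]
tool_rot: [0.999, -0.041, -0.0, 0.0]
ft_force: [0.0, -0.1, -1.4]
grip_width: 0.0636
grip_force: 20.0
```

```bash
python3 - <<'E'
from h import *
c=grab("wrist");o=c["obs"];E=R.from_quat(o["tool_rot"]).as_euler("xyz",degrees=True);print(o["position"],E,o["q"],o["grip_width"],o["ft_force"])
np.savez("w1.npz",**{k:c[k] for k in ("pixels","pose","fx","fy","cx","cy")})
(x,y),q=tinfit(c,.464,.22,.09,.015);print(x,y,q)
a,s=tab(c,x,y,.102,.09);print(a,np.round(s[::10]).astype(int))
e=np.radians(a)
P=np.vstack([ring(x,y,.09,.032),ring(x,y,.09,.029),[[x+r*np.cos(e)+w*np.sin(e),y+r*np.sin(e)-w*np.cos(e),z] for r in (.0305,.0365) for w in (-.005,.005) for z in (.097,.09)]])
overlay(c,P,"pics/o2.png",(220,0,460,240),2.5)
E
```

```text
[0.3827 0.2204 0.2486] [179.9634   0.0296  -4.726 ] [ 0.2688  0.2433  1.8376 -0.0005  1.0614  1.9223] 0.06363474771726321 [ 0.0463 -0.1389 -1.3519]
0.4667461171150209 0.21780815339088444 176.68414306640625
-147 [ 65  74  74  77  87  87  82  74  72  74  84  89  84  83  95 115 103  86
  84  74  99 113 104 104  82  79  63  65  54  44  46  53  65  64  52  63]
```

View pics/o2.png

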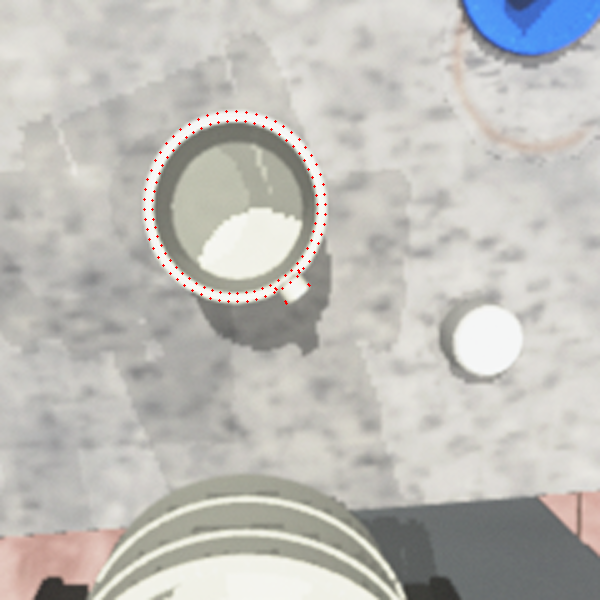

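Tall tin at crop (236,206), rim fit good. Its key at crop (297,288) gives about -147°, so its x axis is at +33° and the tool must turn to match. I'll turn, come closer, and measure the held tin too.

Emit:
arm_command:
  delta_rot:
    - [0,0,-6.5]
    - [0,0,-13]
    - [0,0,-19.5]
    - [0,0,-26]
    - [0,0,-32.5]
    - [0,0,-38]
    - [0,0,-38]
    - [0,0,-38]
    - [0,0,-38]
  delta_pos:
    - [0.004,0.008,0]
    - [0.008,0.016,0]
    - [0.012,0.024,0]
    - [0.016,0.032,0.01]
    - [0.02,0.04,0.02]
    - [0.021,0.045,0.03]
    - [0.021,0.045,0.03]
    - [0.021,0.045,0.03]
    - [0.021,0.045,0.03]
  gripper: [1,1,1,1,1,1,1,1,1]

```text
time: 6.27
position: [0.4014, 0.1726, 0.2189]
tool_rot: [0.959, 0.283, 0.0, -0.0]
ft_force: [-0.5, -0.0, -0.5]
grip_width: 0.0641
grip_force: 20.0
```

```bash
python3 - <<'E'
from h import *
c=grab("wrist");o=c["obs"];Q=R.from_quat(o["tool_rot"]);print(o["position"],Q.as_euler("xyz",degrees=True))
np.savez("w2.npz",**{k:c[k] for k in ("pixels","pose","fx","fy","cx","cy")})
(x,y),q=tinfit(c,.4667,.2178,.09,.006);print(x,y,q)
a,s=tab(c,x,y,.102,.09);print(a,np.round(s[[a-9,a-6,a-3,a-1,a,a+1,a+3,a+6]]).astype(int))
p=o["position"];print("tall in tool",Q.inv().apply([x-p[0],y-p[1],0]))
# held tin
(hx,hy),q=tinfit(c,p[0],p[1],p[2]+.0375,.006);print("held in tool",Q.inv().apply([hx-p[0],hy-p[1],0]),q,proj(c,[[hx,hy,p[2]+.0375]]))
e=np.radians(a)
P=np.vstack([ring(x,y,.09,.032),ring(hx,hy,p[2]+.0375,.032),ring(hx,hy,p[2]+.0375,.029),[[x+r*np.cos(e)+w*np.sin(e),y+r*np.sin(e)-w*np.cos(e),z] for r in (.0305,.0365) for w in (-.005,.005) for z in (.097,.09)]])
overlay(c,P,"pics/o3.png",(190,0,450,400),1.5)
E
```

```text
[0.4014 0.1726 0.2189] [179.9923  -0.0274  32.8656]
0.4667587415084009 0.21777747603309106 175.45944213867188
-147 [108 110 122 155 162 152 123 113]
tall in tool [ 0.0795 -0.0025  0.    ]
held in tool [-0.0008  0.     -0.    ] 104.74942016601562 [[318.1457 293.8674]]
```

View pics/o3.png

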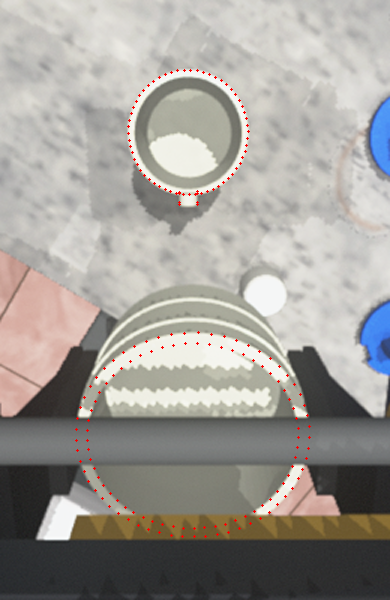

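Both fits are good: the tall rim is at crop (188,132) with its key straight below at (188,199), and the held tin is under the bar. Move over the tall tin and stop just above it.

Emit:
arm_command:
  delta_rot:
    - [0,0,0]
    - [0,0,0]
    - [0,0,0]
    - [0,0,0]
    - [0,0,0]
    - [0,0,0]
    - [0,0,0]
    - [0,0,0]
    - [0,0,0]
    - [0,0,0]
  delta_pos:
    - [0.025,-0.001,0]
    - [0.05,-0.002,0]
    - [0.075,-0.0025,0]
    - [0.0805,-0.0025,0.01]
    - [0.0805,-0.0025,0.035]
    - [0.0805,-0.0025,0.06]
    - [0.0805,-0.0025,0.08]
    - [0.0805,-0.0025,0.08]
    - [0.0805,-0.0025,0.08]
    - [0.0805,-0.0025,0.08]
  gripper: [1,1,1,1,1,1,1,1,1,1]

```text
time: 7.15
position: [0.4676, 0.2194, 0.1395]
tool_rot: [0.959, 0.285, 0.001, 0.0]
ft_force: [1.1, 0.4, -1.4]
grip_width: 0.0641
grip_force: 20.0
```

```bash
python3 - <<'E'
from h import *
o=status.get_obs();Q=R.from_quat(o["tool_rot"]);p=o["position"];print(p,Q.as_euler("xyz",degrees=True),o["ft_force"])
print("tall in tool",Q.inv().apply([.46676-p[0],.21778-p[1],0]), "want x -0.001, y 0")
c=grab("side");cv2.imwrite("pics/s2.png",cv2.resize(c["pixels"][140:300,250:410],None,fx=3.5,fy=3.5,interpolation=cv2.INTER_CUBIC))
E
```

```text
[0.4676 0.2194 0.1395] [179.9654  -0.0939  33.0702] [ 1.059   0.4456 -1.4306]
tall in tool [-0.0016  0.0009 -0.    ] want x -0.001, y 0
```

Emit:
arm_command:
  delta_rot:
    - [0,0,0]
    - [0,0,0]
    - [0,0,0]
    - [0,0,0]
    - [0,0,0]
    - [0,0,0]
    - [0,0,0]
    - [0,0,0]
  delta_pos:
    - [-0.0005,0.0008,0.005]
    - [-0.0005,0.0008,0.01]
    - [-0.0005,0.0008,0.015]
    - [-0.0005,0.0008,0.02]
    - [-0.0005,0.0008,0.025]
    - [-0.0005,0.0008,0.03]
    - [-0.0005,0.0008,0.034]
    - [-0.0005,0.0008,0.034]
  gripper: [1,1,1,1,1,1,1,1]

```text
time: 7.87
position: [0.4664, 0.2181, 0.1035]
tool_rot: [0.959, 0.285, -0.001, -0.0]
ft_force: [0.6, 0.4, -1.0]
grip_width: 0.064
grip_force: 20.0
```

Emit:
arm_command:
  delta_rot:
    - [0,0,0]
    - [0,0,0]
    - [0,0,0]
    - [0,0,0]
  delta_pos:
    - [0,0,0.002]
    - [0,0,0.004]
    - [0,0,0.006]
    - [0,0,0.006]
  gripper: [1,1,1,1]

```text
time: 8.2
position: [0.4669, 0.2182, 0.0983]
tool_rot: [0.959, 0.285, -0.0, -0.0]
ft_force: [-0.3, -0.2, -1.9]
grip_width: 0.0637
grip_force: 20.0
```

Emit:
arm_command:
  delta_rot:
    - [0,0,0]
    - [0,0,0]
    - [0,0,0]
  delta_pos:
    - [0,0,0.001]
    - [0,0,0.002]
    - [0,0,0.002]
  gripper: [1,1,1]

```text
time: 8.45
position: [0.4671, 0.2183, 0.0976]
tool_rot: [0.959, 0.285, 0.0, 0.0]
ft_force: [-1.9, -1.3, 7.2]
grip_width: 0.0639
grip_force: 20.0
```

Contact came at the expected height. Release and rise.

Emit:
arm_command:
  delta_rot:
    - [0,0,0]
    - [0,0,0]
    - [0,0,0]
    - [0,0,0]
    - [0,0,0]
    - [0,0,0]
    - [0,0,0]
    - [0,0,0]
    - [0,0,0]
    - [0,0,0]
    - [0,0,0]
    - [0,0,0]
  delta_pos:
    - [0,0,-0.001]
    - [0,0,-0.001]
    - [0,0,-0.001]
    - [0,0,-0.001]
    - [0,0,-0.001]
    - [0,0,-0.015]
    - [0,0,-0.035]
    - [0,0,-0.065]
    - [0,0,-0.095]
    - [0,0,-0.125]
    - [0,0,-0.125]
    - [0,0,-0.125]
  gripper: [0.5,-0.5,-1,-1,-1,-1,-1,-1,-1,-1,-1,-1]

```text
time: 9.45
position: [0.4682, 0.2185, 0.2233]
tool_rot: [0.959, 0.285, 0.002, 0.0]
ft_force: [-0.9, 0.2, -1.2]
grip_width: 0.0873
grip_force: 0.0
```

```bash
python3 - <<'E'
from h import *
c=grab("wrist");o=c["obs"];Q=R.from_quat(o["tool_rot"]);p=o["position"];print(p,Q.as_euler("xyz",degrees=True),o["grip_width"],o["ft_force"])
for z in (.125,.13,.135,.14,.147):
    (x,y),q=tinfit(c,.4667,.218,z,.006);print(z,x,y,q)
(x,y),q=tinfit(c,.4667,.218,.135,.006)
print(tab(c,x,y,.147,.135)[0],"in tool",Q.inv().apply([x-p[0],y-p[1],0]))
for n in ("side",):
    c=grab(n);im=c["pixels"]
    cv2.imwrite("pics/s3.png",cv2.resize(im[150:300,250:410],None,fx=4,fy=4,interpolation=cv2.INTER_CUBIC))
    for z in (.125,.13,.135,.14,.147):print(z,tinfit(c,.467,.218,z,.008))
E
```

```text
[0.4682 0.2185 0.2233] [179.9063  -0.2517  33.084 ] 0.08732775251600695 [-0.8555  0.2484 -1.2308]
0.125 0.46166009874343866 0.21517363476753237 125.71064758300781
0.13 0.4650862488444428 0.21716438485076645 131.35006713867188
0.135 0.4663335816469509 0.2179066556707257 150.99688720703125
0.14 0.4673771525750517 0.21856418802717242 126.14495086669922
0.147 0.4677847203892918 0.22013952004873866 108.94158172607422
17 in tool [-0.0019 -0.0005 -0.    ]
0.125 (array([0.4666, 0.2019]), np.float64(132.33554077148438))
0.13 (array([0.4647, 0.2088]), np.float64(133.9082794189453))
0.135 (array([0.4628, 0.2157]), np.float64(134.76832580566406))
0.14 (array([0.4609, 0.2221]), np.float64(135.1017303466797))
0.147 (array([0.4581, 0.2313]), np.float64(135.6202850341797))
```

View pics/s3.png

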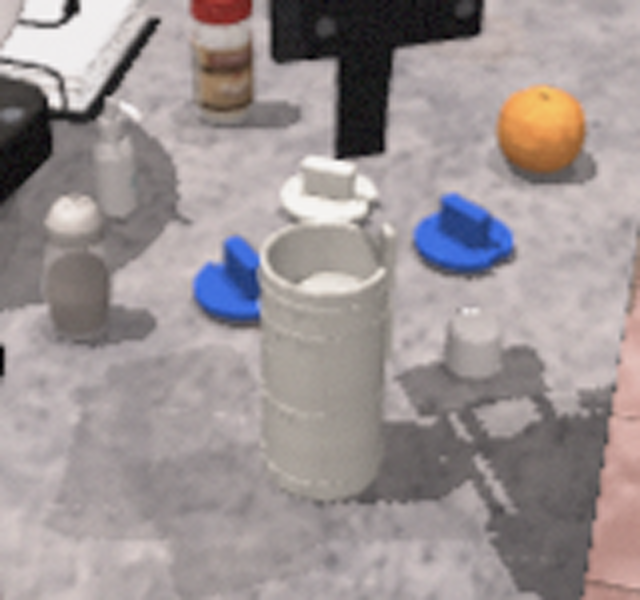

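The short tin sits flush on the tall tin with no gap: key at crop (388,240), rim fit best at z=0.135, centre within 0.5 mm. Now over to the lid.

Emit:
arm_command:
  delta_rot:
    - [0,0,6]
    - [0,0,12]
    - [0,0,18]
    - [0,0,24]
    - [0,0,30]
    - [0,0,33]
    - [0,0,33]
    - [0,0,33]
    - [0,0,33]
    - [0,0,33]
    - [0,0,33]
  delta_pos:
    - [-0.012,0.0335,0]
    - [-0.024,0.067,0]
    - [-0.036,0.1005,0]
    - [-0.048,0.134,0]
    - [-0.06,0.1675,0.02]
    - [-0.072,0.2,0.04]
    - [-0.084,0.234,0.06]
    - [-0.084,0.234,0.07]
    - [-0.084,0.234,0.07]
    - [-0.084,0.234,0.07]
    - [-0.084,0.234,0.07]
  gripper: [-1,-1,-1,-1,-1,-1,-1,-1,-1,-1,-1]

```text
time: 10.47
position: [0.5236, -0.0225, 0.1512]
tool_rot: [1.0, 0.001, -0.001, -0.0]
ft_force: [-0.1, -0.7, 0.4]
grip_width: 0.0869
grip_force: 0.0
```

```bash
cat >> h.py <<'E'
def barbox(cx,cy,a,z,n=20):
    t=np.linspace(-1,1,n);o=np.ones(n);q=np.vstack([np.c_[18*t,6.5*o],np.c_[18*t,-6.5*o],np.c_[18*o,6.5*t],np.c_[-18*o,6.5*t]])/1e3
    return np.c_[cx+q[:,0]*np.cos(a)-q[:,1]*np.sin(a),cy+q[:,0]*np.sin(a)+q[:,1]*np.cos(a),0*q[:,0]+z]
E
python3 - <<'E'
from h import *
c=grab("wrist");o=c["obs"];Q=R.from_quat(o["tool_rot"]);p=o["position"];print(p,Q.as_euler("xyz",degrees=True))
np.savez("w3.npz",**{k:c[k] for k in ("pixels","pose","fx","fy","cx","cy")})
(x,y),q=circfit(c,.525,-.024,.011,.032,.012);print(x,y,q)
G=np.minimum(gradmag(c["pixels"],.7),200)
f=lambda v:-samp(G,proj(c,barbox(v[0],v[1],v[2],.036))).mean()
b=min((f((x+i,y+j,np.radians(a))),x+i,y+j,np.radians(a)) for a in range(-90,90,3) for i in np.arange(-.004,.0041,.001) for j in np.arange(-.004,.0041,.001))
m=minimize(f,b[1:],method="Nelder-Mead",options=dict(initial_simplex=[b[1:],np.add(b[1:],(.001,0,0)),np.add(b[1:],(0,.001,0)),np.add(b[1:],(0,0,.05))]))
print(b,m.x,np.degrees(m.x[2]),m.fun)
# notch: brightness round the plate edge
g=cv2.cvtColor(c["pixels"],cv2.COLOR_BGR2GRAY).astype(float);t=np.radians(np.arange(0,360,10))
for r in (.0285,.030):print(samp(g,proj(c,np.c_[x+r*np.cos(t),y+r*np.sin(t),0*t+.011])).astype(int))
u=proj(c,[[x,y,.011]])[0].astype(int)
overlay(c,np.vstack([ring(x,y,.011,.032),barbox(*m.x,.036,8)]),"pics/o4.png",(u[0]-70,max(0,u[1]-70),u[0]+70,u[1]+70),4)
E
```

```text
[ 0.5236 -0.0225  0.1512] [-179.9557    0.095     0.14  ]
0.5268303202943718 -0.026812547402365442 127.18940734863281
(np.float32(-107.643166), np.float64(0.5268303202943718), np.float64(-0.02581254740236544), np.float64(-0.05235987755982989)) [ 0.5267 -0.0259 -0.0804] -4.608376998323977 -108.5274658203125
[242 242 242 242 242 241 244 244 244 245 244 241 241 241 241 241 236 192
 215 241 245 246 246 245 245 245 246 246 245 245 245 241 242 242 242 242]
[242 241 242 242 242 241 245 245 245 245 244 241 241 241 240 241 244 190
 212 242 246 246 246 246 246 246 246 246 246 245 245 244 241 242 242 242]
```

View pics/o4.png

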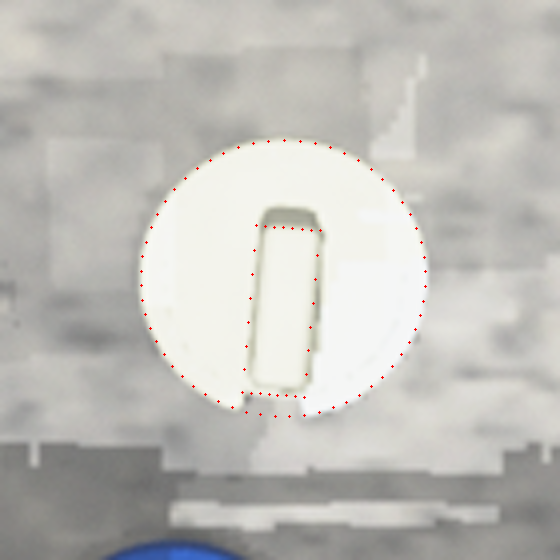

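Lid rim fits well. The notch is at crop (273,408), about 176° in world, and the bar lies at -4.5°. Go down on the bar and grip.

Emit:
arm_command:
  delta_rot:
    - [0,0,4.5]
    - [0,0,4.5]
    - [0,0,4.5]
    - [0,0,4.5]
    - [0,0,4.5]
    - [0,0,4.5]
    - [0,0,4.5]
    - [0,0,4.5]
    - [0,0,4.5]
    - [0,0,4.5]
    - [0,0,4.5]
    - [0,0,4.5]
  delta_pos:
    - [0.0032,0.0042,0.02]
    - [0.0032,0.0042,0.05]
    - [0.0032,0.0042,0.08]
    - [0.0032,0.0042,0.105]
    - [0.0032,0.0042,0.125]
    - [0.0032,0.0042,0.134]
    - [0.0032,0.0042,0.137]
    - [0.0032,0.0042,0.137]
    - [0.0032,0.0042,0.137]
    - [0.0032,0.0042,0.137]
    - [0.0032,0.0042,0.137]
    - [0.0032,0.0042,0.137]
  gripper: [-1,-1,-1,-1,-1,-1,-1,-1,0,0.5,1,1]
  grip_force: 15

```text
time: 11.52
position: [0.5282, -0.028, 0.0156]
tool_rot: [0.999, -0.039, 0.001, 0.0]
ft_force: [0.5, -0.2, 0.1]
grip_width: 0.0679
grip_force: 0.0
```

Emit:
arm_command:
  delta_rot:
    - [0,0,0]
    - [0,0,0]
    - [0,0,0]
    - [0,0,0]
    - [0,0,0]
    - [0,0,0]
  delta_pos:
    - [0,0,0]
    - [0,0,0]
    - [0,0,0]
    - [0,0,0]
    - [0,0,0]
    - [0,0,0]
  gripper: [1,1,1,1,1,1]

```text
time: 12.02
position: [0.5275, -0.0279, 0.0145]
tool_rot: [0.999, -0.039, -0.0, -0.0]
ft_force: [-0.3, -0.3, -0.2]
grip_width: 0.0283
grip_force: 0.0
```

Emit:
arm_command:
  delta_rot:
    - [0,0,0]
    - [0,0,0]
    - [0,0,0]
    - [0,0,0]
    - [0,0,0]
    - [0,0,0]
  delta_pos:
    - [0,0,0]
    - [0,0,0]
    - [0,0,0]
    - [0,0,0]
    - [0,0,0]
    - [0,0,0]
  gripper: [1,1,1,1,1,1]

```text
time: 12.52
position: [0.5275, -0.0279, 0.0145]
tool_rot: [0.999, -0.039, -0.0, -0.0]
ft_force: [-0.1, -0.5, -0.4]
grip_width: 0.0129
grip_force: 15.0
```

Emit:
arm_command:
  delta_rot:
    - [0,0,0]
    - [0,0,0]
    - [0,0,0]
    - [0,0,0]
    - [0,0,0]
    - [0,0,0]
    - [0,0,0]
    - [0,0,0]
    - [0,0,0]
    - [0,0,0]
  delta_pos:
    - [0,0,-0.01]
    - [0,0,-0.03]
    - [0,0,-0.06]
    - [0,0,-0.09]
    - [0,0,-0.12]
    - [0,0,-0.15]
    - [0,0,-0.18]
    - [0,0,-0.21]
    - [0,0,-0.235]
    - [0,0,-0.235]
  gripper: [1,1,1,1,1,1,1,1,1,1]

```text
time: 13.35
position: [0.5306, -0.0285, 0.2558]
tool_rot: [0.999, -0.038, 0.006, 0.001]
ft_force: [0.6, 0.1, 0.0]
grip_width: 0.0126
grip_force: 15.0
```

Emit:
arm_command:
  delta_rot:
    - [0,0,-4.7]
    - [0,0,-9.4]
    - [0,0,-14.1]
    - [0,0,-18.8]
    - [0,0,-23.5]
    - [0,0,-28.2]
    - [0,0,-32.9]
    - [0,0,-37.5]
    - [0,0,-37.5]
    - [0,0,-37.5]
    - [0,0,-37.5]
  delta_pos:
    - [-0.018,-0.024,0]
    - [-0.036,-0.048,0]
    - [-0.054,-0.072,0]
    - [-0.072,-0.096,0]
    - [-0.09,-0.12,0]
    - [-0.108,-0.144,0]
    - [-0.126,-0.168,0]
    - [-0.143,-0.191,0]
    - [-0.143,-0.191,0]
    - [-0.143,-0.191,0]
    - [-0.143,-0.191,0]
  gripper: [1,1,1,1,1,1,1,1,1,1,1]

```text
time: 14.27
position: [0.3997, 0.1734, 0.2496]
tool_rot: [0.959, 0.285, 0.0, 0.0]
ft_force: [0.2, 0.1, -0.6]
grip_width: 0.013
grip_force: 15.0
```

```bash
python3 - <<'E'
from h import *
c=grab("wrist");o=c["obs"];Q=R.from_quat(o["tool_rot"]);p=o["position"];print(p,Q.as_euler("xyz",degrees=True),o["grip_width"])
np.savez("w4.npz",**{k:c[k] for k in ("pixels","pose","fx","fy","cx","cy")})
(x,y),q=tinfit(c,.4663,.2179,.135,.006);print(x,y,q)
a,s=tab(c,x,y,.147,.135);k=s[195:232];print(a,195+k.argmax()-360,np.round(s[[198,204,207,210,213,216,219,225]]))
print("short in tool",Q.inv().apply([x-p[0],y-p[1],0]))
# held lid: far arc of plate, at z=tcp-.0145+.011
z=p[2]-.0035;G=np.minimum(gradmag(c["pixels"],.7),200)
t=np.radians(np.arange(-75,76,3));A=lambda dx,dy:p+Q.apply(np.c_[dx+.032*np.cos(t),dy+.032*np.sin(t),0*t+.0035])
b=max((samp(G,proj(c,A(i,j))).mean(),i,j) for i in np.arange(-.005,.0051,.0005) for j in np.arange(-.005,.0051,.0005));print("held lid",b)
E
```

```text
[0.3997 0.1734 0.2496] [179.9677  -0.003   33.0784] 0.012950843705160977
0.4666104284259606 0.2179317955125356 171.08853149414062
-147 -147 [108. 106. 108. 123. 153. 117. 107. 123.]
short in tool [ 0.0804 -0.0008  0.    ]
held lid (np.float32(169.7322), np.float64(-0.0005000000000000039), np.float64(-4.336808689942018e-18))
```

Emit:
arm_command:
  delta_rot:
    - [0,0,0]
    - [0,0,0]
    - [0,0,0]
    - [0,0,0]
    - [0,0,0]
    - [0,0,0]
    - [0,0,0]
    - [0,0,0]
    - [0,0,0]
    - [0,0,0]
  delta_pos:
    - [0.025,0,0]
    - [0.05,-0.0005,0]
    - [0.075,-0.0008,0]
    - [0.081,-0.0008,0.015]
    - [0.081,-0.0008,0.035]
    - [0.081,-0.0008,0.055]
    - [0.081,-0.0008,0.07]
    - [0.081,-0.0008,0.075]
    - [0.081,-0.0008,0.075]
    - [0.081,-0.0008,0.075]
  gripper: [1,1,1,1,1,1,1,1,1,1]

```text
time: 15.15
position: [0.468, 0.2178, 0.1747]
tool_rot: [0.959, 0.284, 0.0, 0.0]
ft_force: [-0.6, -1.0, -0.6]
grip_width: 0.013
grip_force: 15.0
```

```bash
python3 - <<'E'
from h import *
o=status.get_obs();Q=R.from_quat(o["tool_rot"]);p=o["position"];print(p,Q.as_euler("xyz",degrees=True),o["ft_force"])
print("short in tool",Q.inv().apply([.4666-p[0],.2179-p[1],0]), "want -.0006,0")
E
```

```text
[0.468  0.2178 0.1747] [179.9912  -0.016   32.9896] [-0.5845 -1.0366 -0.5512]
short in tool [-0.0011 -0.0008 -0.    ] want -.0006,0
```

Within 1 mm. A small correction, then down.

Emit:
arm_command:
  delta_rot:
    - [0,0,0]
    - [0,0,0]
    - [0,0,0]
    - [0,0,0]
    - [0,0,0]
    - [0,0,0]
    - [0,0,0]
  delta_pos:
    - [-0.0005,-0.0005,0.006]
    - [-0.0005,-0.0005,0.012]
    - [-0.0005,-0.0005,0.018]
    - [-0.0005,-0.0005,0.022]
    - [-0.0005,-0.0005,0.025]
    - [-0.0005,-0.0005,0.028]
    - [-0.0005,-0.0005,0.028]
  gripper: [1,1,1,1,1,1,1]

```text
time: 15.73
position: [0.466, 0.2186, 0.1459]
tool_rot: [0.959, 0.285, -0.001, -0.0]
ft_force: [0.5, -0.2, -1.6]
grip_width: 0.0132
grip_force: 15.0
```

Emit:
arm_command:
  delta_rot:
    - [0,0,0]
    - [0,0,0]
    - [0,0,0]
    - [0,0,0]
  delta_pos:
    - [0,0,0.001]
    - [0,0,0.002]
    - [0,0,0.003]
    - [0,0,0.003]
  gripper: [1,1,1,1]

```text
time: 16.07
position: [0.4665, 0.2186, 0.1436]
tool_rot: [0.959, 0.285, 0.0, 0.0]
ft_force: [0.3, 1.2, -0.9]
grip_width: 0.0129
grip_force: 15.0
```

Emit:
arm_command:
  delta_rot:
    - [0,0,0]
    - [0,0,0]
    - [0,0,0]
  delta_pos:
    - [0,0,0.001]
    - [0,0,0.0015]
    - [0,0,0.0015]
  gripper: [1,1,1]

```text
time: 16.32
position: [0.4666, 0.2187, 0.1434]
tool_rot: [0.959, 0.285, 0.0, 0.0]
ft_force: [-2.4, -0.0, 8.7]
grip_width: 0.0131
grip_force: 15.0
```

Seated at the expected 0.1435. Release, rise and check.

Emit:
arm_command:
  delta_rot:
    - [0,0,0]
    - [0,0,0]
    - [0,0,0]
    - [0,0,0]
    - [0,0,0]
    - [0,0,0]
    - [0,0,0]
    - [0,0,0]
    - [0,0,0]
    - [0,0,0]
    - [0,0,0]
    - [0,0,0]
  delta_pos:
    - [0,0,-0.001]
    - [0,0,-0.001]
    - [0,0,-0.001]
    - [0,0,-0.001]
    - [0,0,-0.001]
    - [0,0,-0.001]
    - [0,0,-0.015]
    - [0,0,-0.04]
    - [0,0,-0.07]
    - [0,0,-0.1]
    - [0,0,-0.1]
    - [0,0,-0.1]
  gripper: [0.5,0,-0.5,-1,-1,-1,-1,-1,-1,-1,-1,-1]

```text
time: 17.32
position: [0.4675, 0.2189, 0.2437]
tool_rot: [0.959, 0.285, 0.002, 0.0]
ft_force: [0.1, -0.3, -0.3]
grip_width: 0.0836
grip_force: 0.0
```

```bash
python3 - <<'E'
from h import *
c=grab("wrist");o=c["obs"];print(o["position"],o["grip_width"],o["ft_force"])
for z in (.134,.137,.14,.143,.147,.152):print(z,circfit(c,.4666,.2182,z,.032,.006))
g=cv2.cvtColor(c["pixels"],cv2.COLOR_BGR2GRAY)
u=proj(c,[[.4666,.2182,.14]])[0].astype(int);A=c["pixels"][max(0,u[1]-75):u[1]+75,u[0]-75:u[0]+75]
s=grab("side");B=s["pixels"][160:280,280:380]
A=cv2.resize(A,(400,400*A.shape[0]//150),interpolation=cv2.INTER_CUBIC);B=cv2.resize(B,(400,480),interpolation=cv2.INTER_CUBIC)
im=np.zeros((480,800,3),np.uint8);im[:A.shape[0],:400]=A;im[:,400:]=B;cv2.imwrite("pics/f.png",im)
E
```

```text
[0.4675 0.2189 0.2437] 0.08362434721842217 [ 0.0531 -0.2651 -0.2654]
0.134 (array([0.4645, 0.2181]), np.float64(98.33324432373047))
0.137 (array([0.4652, 0.2181]), np.float64(114.26411437988281))
0.14 (array([0.4659, 0.2184]), np.float64(125.29962158203125))
0.143 (array([0.4665, 0.2187]), np.float64(126.86502075195312))
0.147 (array([0.4676, 0.2192]), np.float64(112.31979370117188))
0.152 (array([0.4701, 0.2204]), np.float64(91.95535278320312))
```

View pics/f.png

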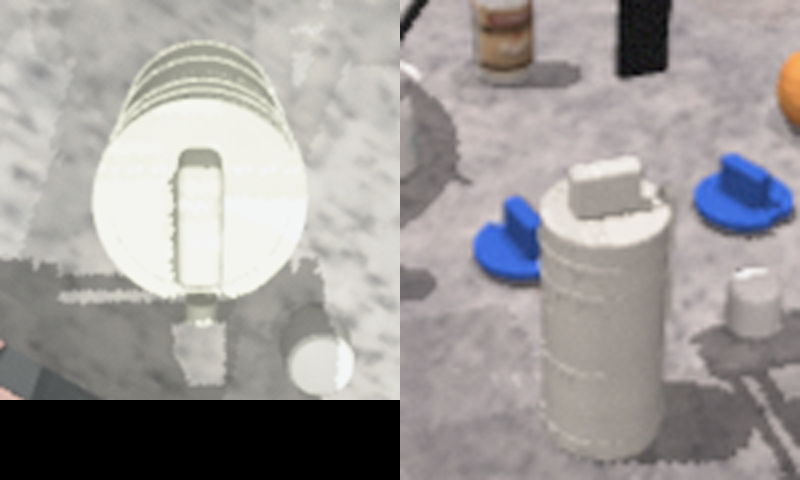

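The lid lies flat on the stack with the key showing in its notch at (200,308). The plate fits at about z=0.14, and the bystanders are untouched.

```bash
python3 -c "
from rig import robot
print(robot.hand_in())"
```

```text
the job is handed in; nothing more can be done
None
```

I stacked the short tin on the tall tin and put the lid on it. By the camera and contact-height checks both are fully home with the keys in their notches, and I handed the job in after about 17 s of robot time; no verdict came back.

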